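# Reset the ratcheted length stop of a tile-cutting board

## Task

The length stop of the tile-cutting board has been wound too far. Swing its yellow guard fully open to its stop and leave it open; then flip the red pawl lever to free, wind the knob back until the length stop is fully home, flip the pawl back into the teeth, and advance the knob click by click until the stop's black pointer is level with the red peg, clicked in and held by the pawl. Do not move or tip the crock, the jar or the pot that stand around the board.

Things in the scene. Friction and masses are not known exactly. Their poses are not given: they have to be found in the camera images.
- board: Fixed plywood board, 212 x 240 x 18 mm, at varying places and yaws (to 0.3 rad); origin in its underside, 100 mm behind its front edge; x away from the robot, y to the left along the length stop's slide, z up. In this frame a grey open-topped housing (x -45..104, y -95..105 mm, 5 mm walls up to z = 46 mm) holds the ratchet; a 149 x 200 x 62 mm yellow hood, the guard, covers it (closed top at z = 109 mm).
- guard (a joint): Hinge of the yellow guard, rad: 0 = closed, positive = open, 1.95 = against its stop (leaning back to the right of the board). A stiff hinge (0.24 N m): it stays where it is left.
- guard_handle (a point): Centre of the guard's black barrel handle: cylinder 26 mm in diameter, 24 mm long along the board's x. Grip its flat end faces, fingers closing along the board's x; it can pivot between them as the guard swings. On a stem, 32 mm above the guard's top face, near its left edge, 182 mm along it from the hinge.
- guard_hinge (a point): A point on the guard's hinge line at the right of the housing, 47 mm above the table; the line runs along the board's x. The handle travels in a circle about this line (from upper left over the top to the right).
- ratchet (a joint): Angle of knob and 12-tooth wheel, rad; positive = clockwise from above = forward. Home (end stop) 0, end of travel 2.618. The pawl clicks down behind a tooth within 0.04 of each multiple of 0.5236 (30 degrees) and stays near 0 until 0.08 past it; turned back, the wheel rests on the pawl 0.08 short of that multiple. Pawl in the teeth: forward only; free: both ways. Friction (0.08 N m) holds it.
- knob_grip (a point): Point on the knob's vertical axis at the height to grip, 74 mm above the table. The knob is a black bar with a white line on one end of its top, 64 long x 22 wide x 34 mm high, its top at z = 90 mm; its length lies along this point's x axis, which turns with it.
- pawl (a joint): Angle of the red pawl lever, rad: 0 = nose in the teeth (engaged), 0.55 = free. Positive = anticlockwise from above: to free it, move its post towards the robot. An over-centre spring (tips at 0.29) holds it at either end; some 4 N at the post move it. It rises to about 0.15 and falls back as teeth pass.
- pawl_post (a point): Centre of the upper part of the red upright post at the pawl lever's left end: 12 mm diameter, free from z = 45 mm to its top at z = 84 mm, this point at z = 72 mm. It moves on a circle of 46 mm radius about the pawl pivot; with the pawl at 0 it lies straight along the board's +y from the pivot.
- pawl_pivot (a point): Point on the pawl's vertical pivot axis, at the height of the pawl post's point.
- stop_pointer (a point): Tip of the black pointer on the aluminium length stop (28 mm high block on the white strip at the board's front). The stop is geared to the knob: it moves 30 mm per rad of the knob, along the board's +y (to the left) as the knob turns forward, 15.7 mm a click.
- peg_red_top (a point): Centre of the top of the fixed red peg, 12 mm diameter, 32 mm high, on the board's front edge. A red, a white and a blue peg stand in varying order at the first, second and third click from home.
- peg_white_top (a point): Top of the fixed white peg.
- peg_blue_top (a point): Top of the fixed blue peg.
- crock_mid (a point): Bystander: green stoneware crock with tools, 108 mm diameter, 194 mm high with its tools; point on its axis 80 mm up.
- jar_mid (a point): Bystander: glaze jar with a dark lid, 62 mm diameter, 77 mm high; its centre.
- pot_mid (a point): Bystander: brown clay pinch pot, 72 mm diameter, 64 mm high; its centre.

How it is judged:
On the way, in this order (a step that is already met when the one before it is completed fails the run):
1. the guard is open against its stop (value of joint guard above 1.84 rad), for 0.2 s.
2. the pawl is flipped free (value of joint pawl above 0.45 rad), for 0.2 s.
3. the stop is wound fully home with the pawl free (value of joint ratchet below 0.08 rad and value of joint pawl above 0.4 rad), for 0.1 s.
4. the pawl is flipped back into the teeth while the stop is home (value of joint pawl below 0.06 rad and value of joint ratchet below 0.15 rad), for 0.2 s.
At the end, for the whole second after the job is handed in: The length stop's pointer is level with the red peg along the board's y (from 4 mm short to 5 mm past), the pawl is down in the teeth (below 0.09 rad), the guard still open at its stop (above 1.83 rad), and the knob is at rest (y of stop_pointer in the frame of peg_red_top between -0.004 and 0.005 m and value of joint pawl below 0.09 rad and value of joint guard above 1.83 rad and velocity of joint ratchet between -0.05 and 0.05 rad/s); the robot touches nothing.
It fails at once if the crock is moved more than 20 mm or tipped over 0.35 rad (distance of crock_mid from where it was at the start of the episode above 0.02 m or angle between crock_mid's own z axis and vertical above 0.35 rad).
It fails at once if the jar is moved more than 20 mm or tipped over 0.35 rad (distance of jar_mid from where it was at the start of the episode above 0.02 m or angle between jar_mid's own z axis and vertical above 0.35 rad).
It fails at once if the pot is moved more than 20 mm or tipped over 0.35 rad (distance of pot_mid from where it was at the start of the episode above 0.02 m or angle between pot_mid's own z axis and vertical above 0.35 rad).
It also fails if it takes over 72 s, if anything falls off the work surface, if the arm or the gripper's body presses on something with over 40 N, if the wrist force passes 120 N, or if a joint passes its speed limit or range.

## Robot

A 7-joint arm with a two-finger parallel gripper is mounted at the origin on a cart in front of the work surface, level with it; the furniture and walls round the work are solid. World frame = base frame: x ahead of the robot, y to its left, z up, the work surface at z = 0. Lengths are in m, angles in rad, forces in N, time in s.
With the tool pointing down it reaches from about 0.4 to 0.9 m from the base axis. Payload 5.5 kg.
Tool frame: the origin (TCP) lies midway between the tips of the shut fingers; the grasp point (between the pads) lies 19 mm behind it (manip.pinch_z is the distance from the TCP to the grasp point, in m); z points along the fingers, x is the direction in which the jaws open and shut, and the axes are right-handed (so a half turn about z gives the same grasp; the last joint's range is limited). The gripper opens to 85 mm and grips with 20 to 120 N. Pads are 22 mm wide; open, the fingers measure 114 mm over their backs; the gripper's body (76 mm by 85 mm) begins 54 mm behind the grasp point. The pads swing forward as they close: fully open they stand 13 mm farther back than shut.
Start: joints at [1.47, 0.501, -0.427, 1.55, 0.221, 1.138, -0.21], TCP at [0.231, -0.607, 0.231] pointing down, gripper open.
Joint ranges: [-2.88, 2.88], [-0.31, 2.03], [-1.54, 1.56], [0.2, 2.42], [-1.41, 4.55], [0.19, 2.02], [-2.57, 2.57]. Speed limits (rad/s): [2.57, 2.57, 3.14, 3.14, 3.14, 3.14, 3.14].

## Interface

Orientations are given as a unit quaternion [w, x, y, z].
In Python, from plant import sensors, capture, get_calibration, close_job, manip gives the robot as it stands.
- The arm moves only by the shell command python3 -m handwheel 'ROWS' [FORCE]. ROWS is JSON, a list that holds one entry, the list of rows, each a list of 7 numbers: the turn, a rotation vector about the tool's x, y, z in degrees, then the shift along the tool's x, y, z in m, then the opening, from 0 (shut) to 1 (fully open). In form: [[[ax, ay, az, x, y, z, fingers], ...]]. A call has 1 to 8 rows; each row shifts and turns the commanded pose from where the row before left it, along the tool's axes as they then stand; what a row does not reach is not made up. A row lasts 1/12 s, in which the tool goes at most 41.7 mm and 7.16 degrees, less where a joint would pass 70% of its speed; a pose out of reach is approached as far as the arm can. A call with a gripper value outside its range is refused whole. The fingers move at their own pace and stop on an object; FORCE is the grip in N (left out, the last holds). Time passes only in rows, so rows that do not move let the fingers close. It gives the time, the measured TCP pose, the force and the opening at its end, in the units of the state.
- sensors.sense(): the state, without advancing time (a new reading comes with each control period).
- capture(name): name is "side" or "top" or "wrist"; returns (picture, depth): 480x640x3 uint8, red, green, blue; 480x640 float32, m along the optical axis (not along the pixel's ray), 0 where there is no reading.
- get_calibration(name): a dict with "fx", "fy", "cx", "cy" (pixels), "k1" (the pictures are not rectified: a ray, as slopes to the right and down, at radius r is drawn at 1 + k1 r^2 times it, then the intrinsics apply), "extrinsics" (4x4, takes a point from camera to world coordinates); the wrist camera has in their place "T_tool_cam" (4x4, takes a point from camera to tool coordinates, whose origin is the TCP and whose axes are the tool frame's). Camera axes: x right, y down, z forward; pixel columns grow to the right and rows downward; lengths in m; the calibration is good to about 2 mm. A picture is of the moment at which its call begins: read the wrist's pose just before it. get_calibration takes no time and is no camera call.
- close_job(): hands the job in, once; it reports no verdict.
The state is a dict: "t": time; "joint_pos": joint angles; "dq": joint speeds; "joint_efforts": joint torques, N m; "eef_pos": TCP position; "ee_rot": TCP orientation; "force": force on the tool from outside, world axes, zero at the start; "wrist_torque": the same for the moment, N m; "width": opening from 0.0 (shut) to 1.0 (fully open).
Only numpy, scipy, OpenCV 4.12 (cv2) and the standard library are available. Lean on these libraries where they do the work, as an engineer would, in place of code of your own. Each camera call takes 0.05 s, during which the arm holds its last target. There are 200 camera calls.

## Working session

There is one attempt and no reset: what is moved stays moved. The work goes in short steps, Python scripts to look and compute and a shell command to move; the robot and the scene stay as the last step left them, time stands still between calls to the robot, and variables do not carry over. Pictures are saved under pics/ and viewed, about 8 in all and at most 12, crops included, and the job is handed in when it is done.

```bash
ls; mkdir -p pics
cat > h.py <<'E'
import numpy as np, cv2
from plant import sensors, capture, get_calibration, manip
from scipy.spatial.transform import Rotation as R
def tool():
    s=sensors.sense(); q=s["ee_rot"]; T=np.eye(4)
    T[:3,:3]=R.from_quat([q[1],q[2],q[3],q[0]]).as_matrix(); T[:3,3]=s["eef_pos"]; return T
def cam(n):
    c=get_calibration(n); T=tool()@np.array(c["T_tool_cam"]) if n=="wrist" else np.array(c["extrinsics"])
    im,d=capture(n); return im,d,c,T
def cloud(d,c,T):
    v,u=np.mgrid[0:480,0:640]; K=np.array([[c["fx"],0,c["cx"]],[0,c["fy"],c["cy"]],[0,0,1.]])
    p=cv2.undistortPoints(np.stack([u.ravel(),v.ravel()],1).astype(np.float64)[:,None],K,np.array([c["k1"],0,0,0.]))[:,0]
    P=np.c_[p*d.ravel()[:,None],d.ravel()]@T[:3,:3].T+T[:3,3]
    P[d.ravel()==0]=np.nan
    return P.reshape(480,640,3)
def save(im,f): cv2.imwrite(f,im[...,::-1])
E
python3 - <<'E'
from h import *
s=sensors.sense();print(s,manip.pinch_z)
for n in("side","top"):
    im,d,c,T=cam(n);print(n,T.round(3).tolist(),c["fx"]);P=cloud(d,c,T);np.savez(f"{n}.npz",im=im,P=P);save(im,f"pics/{n}0.png")
E
```

```text
pics
{'t': 0.0, 'joint_pos': array([ 1.47017778,  0.50183913, -0.42676182,  1.55145306,  0.22080176,
        1.13828098, -0.21029581]), 'dq': array([-2.14343197e-03,  2.55081740e-03,  7.92764405e-04, -1.74349524e-03,
       -5.89837421e-04,  9.59501082e-05,  9.63352048e-04]), 'joint_efforts': array([-3.28908063e-04, -5.69509327e+01, -5.81684455e+00, -2.80932623e+01,
        1.03520625e-02,  1.19099903e-02,  9.28780082e-06]), 'eef_pos': array([ 0.23099668, -0.6068332 ,  0.23026093]), 'ee_rot': array([-5.68159030e-04,  8.23370059e-01, -5.67504024e-01, -7.78264310e-04]), 'force': array([-0.36943641,  0.95494202, -0.22608101]), 'wrist_torque': array([-0.00734033,  0.06086155, -0.01329945]), 'width': 0.998853141071066} 0.0187
side [[0.999, -0.0, -0.036, 0.598], [0.029, -0.576, 0.817, -0.62], [-0.021, -0.818, -0.575, 0.701], [0.0, 0.0, 0.0, 1.0]] 601.1014417015958
top [[0.01, -0.997, 0.077, 0.478], [-1.0, -0.01, -0.002, 0.212], [0.003, -0.077, -0.997, 0.991], [0.0, 0.0, 0.0, 1.0]] 455.5939273689552
```

View pics/top0.png

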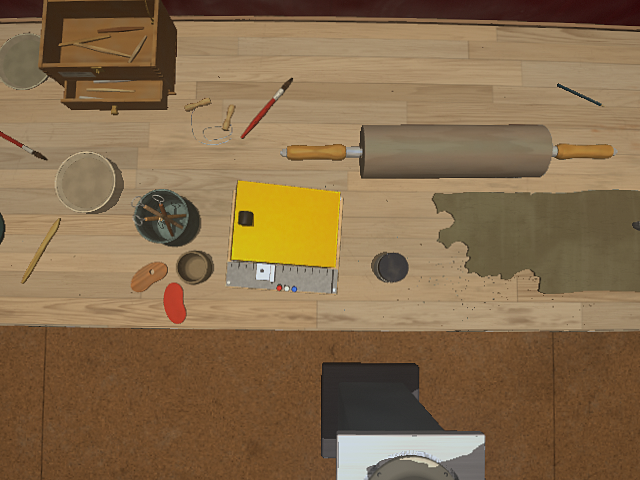

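View pics/side0.png

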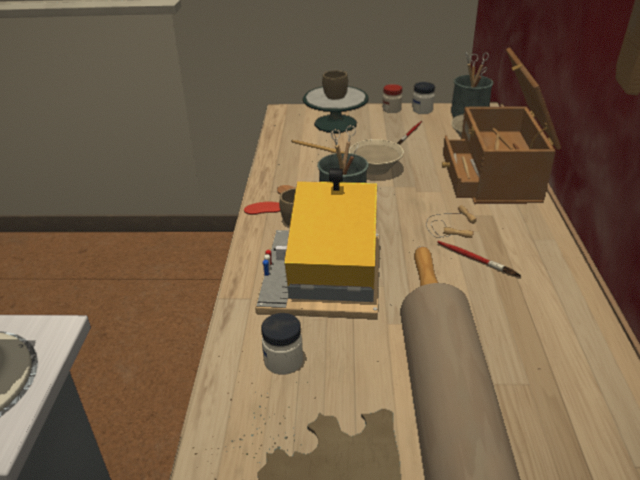

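The top view shows the yellow hood at about px (232–340, 181–268), its handle at (246,218), and the ruler with the stop at (265,271). The red, white and blue pegs are at (279,288), (286,288) and (294,288). The pot is at (194,267), the crock at (163,216) and the jar at (390,267).

Run:
```python
from h import *
z=np.load("top.npz");im,P=z["im"].astype(int),z["P"]
r,g,b=im[...,0],im[...,1],im[...,2]
y=(r>150)&(g>120)&(b<80)&(P[...,2]>.09)
pts=P[y];print("hood",np.nanmedian(pts[:,2]),len(pts))
(c,wh,a)=cv2.minAreaRect(pts[:,:2].astype(np.float32));print(c,wh,a)
box=cv2.boxPoints((c,wh,a));print(box.round(4))
# board axes
e=[box[1]-box[0],box[2]-box[1]]
L=max(e,key=np.linalg.norm);Y=L/np.linalg.norm(L);Y*=np.sign(Y[1]);X=np.array([Y[1],-Y[0]])
yaw=np.arctan2(X[1],X[0]);o=np.array(c)-0.0295*X-0.005*Y
print("yaw",yaw,"origin",o)
def bf(p): d=p[...,:2]-o; return np.stack([d@X,d@Y,p[...,2]],-1)
B=bf(P)
h=P[205:230,236:256];hb=bf(h);m=h[...,2]>.13
print("handle",np.nanmean(hb[m],0),np.nanmax(h[...,2]),m.sum())
for n,(u,v) in dict(red=(279,288),white=(286,288),blue=(294,288),stop=(265,271),jar=(390,267),pot=(194,267),bl=(229,291)).items():
    print(n,P[v,u].round(4),B[v,u].round(4))
for n,(u0,u1,v0,v1) in dict(jar=(365,415,245,290),pot=(170,218,245,290),crock=(125,205,180,250)).items():
    q=P[v0:v1,u0:u1].reshape(-1,3);q=q[q[:,2]>.02];print(n,np.nanmin(q,0).round(3),np.nanmax(q,0).round(3))
save(cv2.resize(z["im"][250:300,220:350],None,fx=6,fy=6,interpolation=cv2.INTER_CUBIC),"pics/c1.png")
```

```text
hood 0.13131819769760156 7805
(0.6629024147987366, 0.4303992986679077) (0.6033832430839539, 0.22140108048915863) 62.9508056640625
[[0.4271 0.212 ]
 [0.6243 0.1114]
 [0.8987 0.6487]
 [0.7015 0.7494]]
yaw -0.47209755 origin [0.63435546 0.4393615 ]
handle [ 0.00789191 -0.10913138  0.16577121] 0.19624163735749867 497
red [0.4613 0.2841 0.0514] [-0.0835 -0.217   0.0514]
white [0.4614 0.2697 0.0506] [-0.0769 -0.2297  0.0506]
blue [0.4616 0.2533 0.0501] [-0.0693 -0.2443  0.0501]
stop [0.4964 0.3162 0.0264] [-0.0669 -0.1725  0.0264]
jar [0.5059 0.0596 0.0753] [ 0.0583 -0.3966  0.0753]
pot [0.5036 0.4717 0.0096] [-0.1312 -0.0307  0.0096]
bl [0.4527 0.396  0.0025] [-0.142  -0.1212  0.0025]
jar [0.476 0.023 0.021] [0.534 0.085 0.082]
pot [0.467 0.428 0.02 ] [0.55  0.518 0.069]
crock [0.547 0.459 0.02 ] [0.653 0.566 0.197]
```

Run:
```python
from h import *
z=np.load("top.npz");im,P=z["im"].astype(int),z["P"]
r,g,b=im[...,0],im[...,1],im[...,2]
y=(r>150)&(g>120)&(b<80)&(P[...,2]>.04); y[:175]=0;y[275:]=0;y[:,:225]=0;y[:,350:]=0
k=cv2.erode(y.astype(np.uint8),np.ones((5,5)))>0
pts=P[k];A=np.c_[pts[:,:2],np.ones(len(pts))];w=np.ones(len(pts),bool)
for _ in range(5):
    co=np.linalg.lstsq(A[w],pts[w,2],rcond=None)[0];res=pts[:,2]-A@co;w=abs(res)<.006
print("plane",co,w.sum(),len(w),res[w].std()); g=co[:2];print("slope",np.linalg.norm(g),"dir",np.arctan2(g[1],g[0]), "range z",pts[w,2].min(),pts[w,2].max())
q=P[y];(c,wh,a)=cv2.minAreaRect(q[:,:2].astype(np.float32));print(c,wh,a,cv2.boxPoints((c,wh,a)).round(4).tolist())
h=P[205:232,234:258].reshape(-1,3);hh=h[h[:,2]-(h[:,:2]@co[:2]+co[2])>.015];print("handle",hh.min(0),hh.max(0),np.median(hh,0),len(hh))
# board by edges: points z 0.012-0.03 around
m=(P[...,2]>.012)&(P[...,2]<.024);m[:170]=0;m[300:]=0;m[:,:222]=0;m[:,350:]=0
m=cv2.morphologyEx(m.astype(np.uint8),cv2.MORPH_OPEN,np.ones((3,3)))>0
q=P[m];(c,wh,a)=cv2.minAreaRect(q[:,:2].astype(np.float32));print("board",len(q),c,wh,a,cv2.boxPoints((c,wh,a)).round(4).tolist())
big=cv2.resize(z["im"][170:300,215:355],None,fx=4.5,fy=4.5,interpolation=cv2.INTER_CUBIC);save(big,"pics/c2.png")
```

```text
plane [0.01417527 0.22835261 0.06247983] 6090 6090 0.0015178085613747581
slope 0.22879216291351281 dir 1.5087996541219602 range z 0.10579004035999662 0.15573541505459843
(0.5840606689453125, 0.27130022644996643) (0.20862187445163727, 0.14899471402168274) 86.46031951904297 [[0.5033000111579895, 0.17180000245571136], [0.6520000100135803, 0.16259999573230743], [0.664900004863739, 0.3707999885082245], [0.5160999894142151, 0.3799999952316284]]
handle [0.57477484 0.32409782 0.17368966] [0.59995651 0.3495666  0.19624164] [0.58630638 0.33554735 0.19085412] 206
board 2794 (0.5596572756767273, 0.2772701382637024) (0.24063342809677124, 0.2110622376203537) 86.7263412475586 [[0.4474000036716461, 0.1632000058889389], [0.6581000089645386, 0.15109999477863312], [0.6718999743461609, 0.391400009393692], [0.4611999988555908, 0.4034000039100647]]
```

View pics/c2.png

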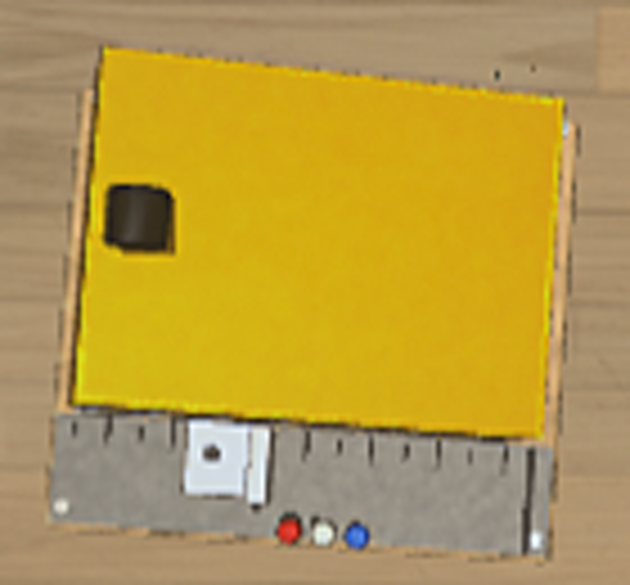

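The board's yaw is about -0.057 rad and its origin about (0.554, 0.278). The guard is already about 0.226 rad ajar. I'll turn the tool to the board's axes first, then travel.

```bash
cat >> h.py <<'E'
YAW=-0.0574; O=np.array([0.5541,0.2776]); X=np.array([np.cos(YAW),np.sin(YAW)]); Y=np.array([-X[1],X[0]])
def w(bx,by,z): return np.r_[O+bx*X+by*Y,z]
def bfr(p): d=np.asarray(p)[...,:2]-O; return np.stack([d@X,d@Y,np.asarray(p)[...,2]],-1)
def delta(p,grasp=True):
    "tool-frame shift that brings grasp point (or TCP) to world p"
    T=tool(); c=T[:3,3]-(T[:3,2]*.0187 if grasp else 0); return (T[:3,:3].T@(np.asarray(p)-c)).round(4)
def st():
    s=sensors.sense();T=tool();print("t",round(s["t"],2),"tcp",T[:3,3].round(4),"board",bfr(T[:3,3]).round(4),"head",np.degrees(np.arctan2(T[1,0],T[0,0])).round(2),"tz",T[:3,2].round(3),"F",np.round(s["force"],1),"w",round(s["width"],3),"q",s["joint_pos"].round(2))
E
python3 -m handwheel '[[[0,0,-7,0,0,0,1],[0,0,-7,0,0,0,1],[0,0,-7,0,0,0,1],[0,0,-7,0,0,0,1],[0,0,-7,0,0,0,1],[0,0,-7,0,0,0,1],[0,0,-7,0,0,0,1],[0,0,-7,0,0,0,1]]]'
python3 -m handwheel '[[[0,0,-7,0,0,-0.015,1],[0,0,-2.9,0,0,-0.015,1]]]'
python3 -c "
from h import *
st();print(delta(np.r_[.586,.3355,.25],False))"
```

```text
t: 0.77
eef_pos: [0.2311, -0.6071, 0.2307]
ee_rot: [-0.0, 0.994, -0.112, -0.0]
force: [-0.2, 0.8, 0.2]
width: 1.005
t: 0.93
eef_pos: [0.2305, -0.6065, 0.2598]
ee_rot: [-0.002, 1.0, -0.025, -0.001]
force: [-0.2, -0.4, 0.3]
width: 0.997
t 0.93 tcp [ 0.2305 -0.6065  0.2598] board [-0.2724 -0.9012  0.2598] head -2.9 tz [-0.001  0.004 -1.   ] F [-0.2 -0.4  0.3] w 0.997 q [ 1.64  0.53 -0.68  1.51  0.34  1.23  0.86]
[ 0.3074 -0.9587  0.0128]
```

```bash
python3 -m handwheel '[[[0,0,0,0.015,-0.038,0,1],[0,0,0,0.015,-0.038,0,1],[0,0,0,0.015,-0.038,0,1],[0,0,0,0.015,-0.038,0,1],[0,0,0,0.015,-0.038,0,1],[0,0,0,0.015,-0.038,0,1],[0,0,0,0.015,-0.038,0,1],[0,0,0,0.015,-0.038,0,1]]]'
python3 -m handwheel '[[[0,0,0,0.015,-0.038,0,1],[0,0,0,0.015,-0.038,0,1],[0,0,0,0.015,-0.038,0,1],[0,0,0,0.015,-0.038,0,1],[0,0,0,0.015,-0.038,0,1],[0,0,0,0.015,-0.038,0,1],[0,0,0,0.015,-0.038,0,1],[0,0,0,0.015,-0.038,0,1]]]'
python3 -c "
from h import *
st();print(delta(np.r_[.586,.3355,.25],False))"
```

```text
t: 1.6
eef_pos: [0.3685, -0.3088, 0.2611]
ee_rot: [0.0, 1.0, -0.029, -0.0]
force: [1.0, 0.3, 0.2]
width: 0.997
t: 2.27
eef_pos: [0.5056, -0.0125, 0.2612]
ee_rot: [0.0, 1.0, -0.029, -0.0]
force: [0.6, -1.3, -0.4]
width: 1.004
t 2.27 tcp [ 0.5056 -0.0125  0.2612] board [-0.0317 -0.2924  0.2612] head -3.29 tz [-0.    -0.001 -1.   ] F [ 0.6 -1.3 -0.4] w 1.004 q [ 0.81  0.32 -1.    1.86  0.3   1.12 -0.35]
[ 0.0602 -0.352   0.0109]
```

```bash
python3 -m handwheel '[[[0,0,0,0.0075,-0.039,0,1],[0,0,0,0.0075,-0.039,0,1],[0,0,0,0.0075,-0.039,0,1],[0,0,0,0.0075,-0.039,0,1],[0,0,0,0.0075,-0.039,0,1],[0,0,0,0.0075,-0.039,0,1],[0,0,0,0.0075,-0.039,0,1],[0,0,0,0.0075,-0.039,0,1]]]'
python3 -m handwheel '[[[0,0,0,0,-0.02,0,1],[0,0,0,0,-0.02,0,1],[0,0,0,0,0,0,1]]]' 
python3 -c "
from h import *
st();im,d,c,T=cam('wrist');P=cloud(d,c,T);save(im,'pics/w1.png')
m=(P[...,2]>.165)&(P[...,2]<.22)&(im.max(-1)<90)
p=P[m];p=p[np.hypot(p[:,0]-.586,p[:,1]-.3355)<.04];print(len(p),p.min(0),p.max(0),np.median(p,0), bfr(np.median(p,0)))
print(delta(np.r_[.586,.3355,.181]))"
```

```text
t: 2.93
eef_pos: [0.5831, 0.2955, 0.2605]
ee_rot: [0.0, 1.0, -0.029, -0.0]
force: [0.4, -1.2, 0.2]
width: 1.001
t: 3.18
eef_pos: [0.5829, 0.3397, 0.2606]
ee_rot: [-0.002, 1.0, -0.025, -0.001]
force: [0.0, 0.3, -0.7]
width: 1.002
t 3.18 tcp [0.5829 0.3397 0.2606] board [0.0252 0.0636 0.2606] head -2.89 tz [-0.002  0.003 -1.   ] F [ 0.   0.3 -0.7] w 1.002 q [ 0.01  0.65 -0.91  1.44  0.51  1.3  -0.98]
1646 [0.57561064 0.32489091 0.16502902] [0.59988584 0.34911822 0.19414898] [0.58778975 0.34035679 0.19006562] [0.030034   0.06458616 0.19006562]
[0.0026 0.0016 0.0983]
```

```bash
python3 -m handwheel '[[[0,0,0,0.004,0.003,0.02,1],[0,0,0,0,0,0.03,1],[0,0,0,0,0,0.025,1],[0,0,0,0,0,0.023,1],[0,0,0,0,0,0,0],[0,0,0,0,0,0,0],[0,0,0,0,0,0,0],[0,0,0,0,0,0,0]]]' 40
python3 -c "
from h import *
st();T=tool();g=bfr(T[:3,3]-.0187*T[:3,2]);H=np.array([-.0965,.047]);v=g[1:]-H;a0=np.arctan2(v[1],v[0]);r=np.hypot(*v);print(g,a0-.477,r)
A=np.linspace(a0,.477+1.97,25);Q=np.c_[H[0]+r*np.cos(A),H[1]+r*np.sin(A)];D=np.diff(Q,axis=0)
print((-D*1000).round(1).tolist())"
```

```text
t: 3.9
eef_pos: [0.5903, 0.3312, 0.1655]
ee_rot: [-0.001, 1.0, -0.029, 0.001]
force: [0.4, -0.0, 0.2]
width: 0.454
t 3.9 tcp [0.5903 0.3312 0.1655] board [0.033  0.0556 0.1655] head -3.29 tz [ 0.003  0.002 -1.   ] F [ 0.4 -0.   0.2] w 0.454 q [ 0.    0.73 -0.85  1.53  0.59  1.15 -1.02]
[0.03297662 0.05553874 0.18422   ] 0.2572128716536525 0.2048050445184018
[[10.2, -10.5], [10.9, -9.7], [11.6, -8.9], [12.2, -8.1], [12.7, -7.2], [13.2, -6.3], [13.6, -5.3], [14.0, -4.3], [14.2, -3.3], [14.4, -2.3], [14.6, -1.3], [14.6, -0.2], [14.6, 0.8], [14.5, 1.8], [14.3, 2.9], [14.1, 3.9], [13.8, 4.9], [13.4, 5.9], [12.9, 6.8], [12.4, 7.7], [11.8, 8.6], [11.2, 9.4], [10.5, 10.2], [9.7, 10.9]]
```

```bash
python3 -m handwheel '[[[0,0,0,0,0,0,0],[0,0,0,0,0,0,0],[0,0,0,0,0,0,0],[0,0,0,0,0,0,0]]]'
python3 -c "
from h import *
st()"
```

```text
t: 4.23
eef_pos: [0.5868, 0.3326, 0.1648]
ee_rot: [-0.001, 1.0, -0.027, -0.001]
force: [-6.7, 1.0, 2.3]
width: 0.271
t 4.23 tcp [0.5868 0.3326 0.1648] board [0.0295 0.0568 0.1648] head -3.14 tz [-0.002  0.001 -1.   ] F [-6.7  1.   2.3] w 0.271 q [-0.    0.73 -0.85  1.53  0.58  1.15 -1.02]
```

Gripped: opening 0.271 is about 23 mm. Now the swing.

```bash
python3 -m handwheel '[[[0,0,0,0,0.0102,-0.0105,0],[0,0,0,0,0.0109,-0.0097,0],[0,0,0,0,0.0116,-0.0089,0],[0,0,0,0,0.0122,-0.0081,0],[0,0,0,0,0.0127,-0.0072,0],[0,0,0,0,0.0132,-0.0063,0],[0,0,0,0,0.0136,-0.0053,0],[0,0,0,0,0.014,-0.0043,0]]]'
python3 -c "
from h import *
st()"
python3 -m handwheel '[[[0,0,0,0,0.0142,-0.0033,0],[0,0,0,0,0.0144,-0.0023,0],[0,0,0,0,0.0146,-0.0013,0],[0,0,0,0,0.0146,-0.0002,0],[0,0,0,0,0.0146,0.0008,0],[0,0,0,0,0.0145,0.0018,0],[0,0,0,0,0.0143,0.0029,0],[0,0,0,0,0.0141,0.0039,0]]]'
python3 -c "
from h import *
st();T=tool();g=bfr(T[:3,3]-.0187*T[:3,2]);H=np.array([-.0965,.047]);v=g[1:]-H;a0=np.arctan2(v[1],v[0]);r=np.hypot(*v);print(g,a0-.477,r)
"
```

```text
t: 4.9
eef_pos: [0.5811, 0.2347, 0.2255]
ee_rot: [-0.001, 1.0, -0.027, -0.001]
force: [-5.7, 3.6, -0.3]
width: 0.27
t 4.9 tcp [0.5811 0.2347 0.2255] board [ 0.0294 -0.0413  0.2255] head -3.08 tz [-0.002  0.003 -1.   ] F [-5.7  3.6 -0.3] w 0.27 q [ 0.21  0.6  -0.92  1.61  0.5   1.19 -0.87]
t: 5.57
eef_pos: [0.5743, 0.1187, 0.2234]
ee_rot: [-0.0, 1.0, -0.027, -0.001]
force: [-11.1, 2.4, 6.6]
width: 0.273
t 5.57 tcp [0.5743 0.1187 0.2234] board [ 0.0293 -0.1575  0.2234] head -3.12 tz [-0.003  0.    -1.   ] F [-11.1   2.4   6.6] w 0.273 q [ 0.45  0.53 -0.94  1.71  0.46  1.15 -0.68]
[ 0.02933649 -0.15746827  0.24209499] 1.396686254154714 0.20439957483213816
```

```bash
python3 -m handwheel '[[[0,0,0,0,0.0138,0.0049,0],[0,0,0,0,0.0134,0.0059,0],[0,0,0,0,0.0129,0.0068,0],[0,0,0,0,0.0124,0.0077,0],[0,0,0,0,0.0118,0.0086,0],[0,0,0,0,0.0112,0.0094,0]]]'
python3 -c "
from h import *
st()"
python3 -m handwheel '[[[0,0,0,0,0.0105,0.0102,0],[0,0,0,0,0.0097,0.0109,0],[0,0,0,0,0,0,0]]]'
python3 -c "
from h import *
st();T=tool();g=bfr(T[:3,3]-.0187*T[:3,2]);H=np.array([-.0965,.047]);v=g[1:]-H;a0=np.arctan2(v[1],v[0]);r=np.hypot(*v);print(g,a0-.477,r)
"
```

```text
t: 6.07
eef_pos: [0.5696, 0.0412, 0.1787]
ee_rot: [0.001, 1.0, -0.028, -0.002]
force: [-10.3, 0.7, 4.3]
width: 0.268
t 6.07 tcp [0.5696 0.0412 0.1787] board [ 0.029  -0.2352  0.1787] head -3.23 tz [-0.005 -0.002 -1.   ] F [-10.3   0.7   4.3] w 0.268 q [ 0.57  0.55 -0.91  1.79  0.5   1.06 -0.59]
t: 6.32
eef_pos: [0.5682, 0.019, 0.1553]
ee_rot: [0.001, 1.0, -0.03, -0.003]
force: [-7.5, 0.5, -0.0]
width: 0.27
t 6.32 tcp [0.5682 0.019  0.1553] board [ 0.0289 -0.2574  0.1553] head -3.39 tz [-0.006 -0.002 -1.   ] F [-7.5  0.5 -0. ] w 0.27 q [ 0.59  0.58 -0.89  1.81  0.52  1.02 -0.57]
[ 0.02902219 -0.25730505  0.17396156] 1.9962641549587574 0.2048841163656885
```

```bash
python3 -m handwheel '[[[0,0,0,0,0.004,0.005,0],[0,0,0,0,0.004,0.005,0],[0,0,0,0,0,0,0]]]'
python3 -c "
from h import *
st();T=tool();g=bfr(T[:3,3]-.0187*T[:3,2]);H=np.array([-.0965,.047]);v=g[1:]-H;a0=np.arctan2(v[1],v[0]);r=np.hypot(*v);print(g,a0-.477,r)
im,d,c,T=cam('side');save(im,'pics/s2.png')
"
```

```text
t: 6.57
eef_pos: [0.5682, 0.015, 0.1496]
ee_rot: [0.001, 1.0, -0.028, -0.002]
force: [-14.8, 2.5, 18.8]
width: 0.271
t 6.57 tcp [0.5682 0.015  0.1496] board [ 0.0291 -0.2614  0.1496] head -3.21 tz [-0.005 -0.001 -1.   ] F [-14.8   2.5  18.8] w 0.271 q [ 0.59  0.58 -0.89  1.82  0.53  1.   -0.57]
[ 0.02919563 -0.26135687  0.16828113] 2.0303225454989264 0.20466289963978795
```

View pics/s2.png

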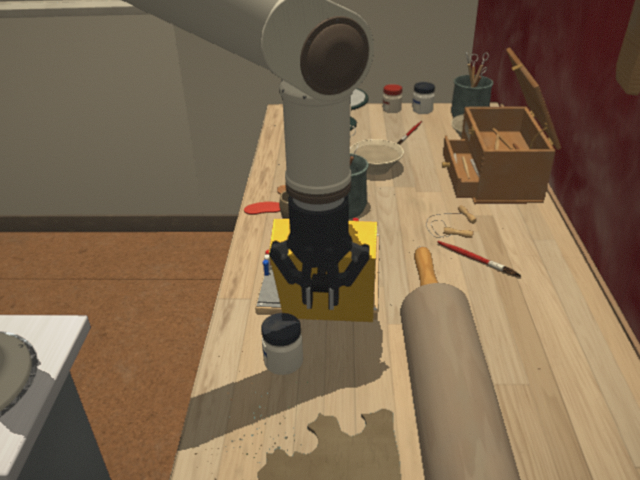

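The stop is felt (19 N). Release, go up, and look down into the housing.

```bash
python3 -m handwheel '[[[0,0,0,0,0,0,1],[0,0,0,0,0,0,1],[0,0,0,0,0,0,1],[0,0,0,0,0,0,1],[0,0,0,0,0,-0.03,1],[0,0,0,0,0,-0.04,1],[0,0,0,0,0,-0.04,1],[0,0,0,0,0,-0.04,1]]]'
python3 -m handwheel '[[[0,0,0,0,-0.039,-0.01,1],[0,0,0,0,-0.039,0,1],[0,0,0,0,-0.039,0,1],[0,0,0,0,-0.039,0,1],[0,0,0,0,-0.039,0,1],[0,0,0,0,-0.039,0,1],[0,0,0,0,0,0,1]]]'
python3 -c "
from h import *
st();im,d,c,T=cam('wrist');P=cloud(d,c,T);np.savez('w2.npz',im=im,P=P);save(im,'pics/w2.png')
im,d,c,T=cam('top');P=cloud(d,c,T);np.savez('t2.npz',im=im,P=P);save(im,'pics/t2.png')
"
```

```text
t: 7.28
eef_pos: [0.5709, 0.0137, 0.2985]
ee_rot: [-0.0, 1.0, -0.028, -0.0]
force: [1.8, 0.4, -0.2]
width: 1.001
t: 7.87
eef_pos: [0.5812, 0.2583, 0.3076]
ee_rot: [-0.003, 1.0, -0.022, -0.0]
force: [-2.2, 1.2, 1.0]
width: 0.998
t 7.87 tcp [0.5812 0.2583 0.3076] board [ 0.0282 -0.0177  0.3076] head -2.55 tz [-0.001  0.007 -1.   ] F [-2.2  1.2  1. ] w 0.998 q [ 0.2   0.55 -0.97  1.49  0.46  1.34 -0.85]
```

View pics/w2.png

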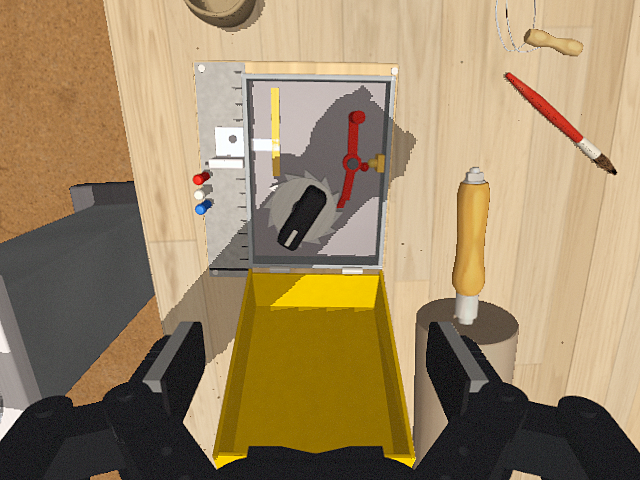

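The wrist view shows the guard back with the interior clear. The red post is at px (357,117), its pivot at (351,162) and the pawl nose at (343,205). The knob centre is near (302,217), with its white line end at (290,240). From home, the pegs at (201,179), (200,195) and (202,210) run blue, white, red, so red is the third click.

```bash
cat >> h.py <<'E'
def meas(im,P,show=True):
    B=bfr(P);r,g,b=[im[...,i].astype(int) for i in range(3)];o={}
    box=(B[...,0]>-.045)&(B[...,0]<.104)&(B[...,1]>-.09)&(B[...,1]<.105)
    k=box&(abs(B[...,2]-.09)<.006)
    k=cv2.morphologyEx(k.astype(np.uint8),cv2.MORPH_OPEN,np.ones((3,3)))>0
    rd=(r>110)&(g<70)&(b<70)
    k&=~cv2.dilate(rd.astype(np.uint8),np.ones((5,5))).astype(bool)
    q=B[k]
    if len(q)>30:
        c,wh,a=cv2.minAreaRect(q[:,:2].astype(np.float32)); bx=cv2.boxPoints((c,wh,a)); e=max([bx[1]-bx[0],bx[2]-bx[1]],key=np.linalg.norm)
        o["knob"]=(np.round(c,4),np.round(wh,4),"axis deg",round(float(np.degrees(np.arctan2(e[1],e[0]))%180),1)); wl=k&(im.min(-1)>150)
        if wl.any(): o["white"]=(B[wl].mean(0)[:2].round(4),int(wl.sum()), "dirdeg",np.degrees(np.arctan2(*(B[wl].mean(0)[:2]-c)[::-1])).round(1))
    m=rd&box&(B[...,2]>.07)&(B[...,2]<.095); o["post"]=(B[m].mean(0).round(4),(B[m].min(0)+B[m].max(0)).round(4)/2,int(m.sum())) if m.any() else None
    m=rd&box&(B[...,2]<.06)&(B[...,2]>.02)
    if m.any(): o["lever_lo"]=(B[m].min(0).round(3),B[m].max(0).round(3))
    f=(B[...,0]<-.07)&(B[...,0]>-.12)&(abs(B[...,1])<.12)&(B[...,2]>.043)
    for n,mm in dict(red=rd,blue=(b>120)&(r<90),white=im.min(-1)>150).items():
        mm=mm&f; o["peg_"+n]=B[mm].mean(0).round(4) if mm.any() else None
    if show:
        for a,bb in o.items(): print(a,bb)
    return o
E
python3 - <<'E'
from h import *
for f in("w2","t2"):
    z=np.load(f+".npz");im,P=z["im"],z["P"];print(f);meas(im,P)
    B=bfr(P)
    if f=="w2":
        for n,(u,v) in dict(post=(357,117),pivot=(351,162),nose=(343,205),knobc=(302,217),wl=(290,240),pt=(208,163),ptr=(215,163),hl=(245,75),hr=(384,268)).items(): print(n,B[v,u].round(4))
        k=(im.max(-1)<60)&(B[...,0]<-.05)&(B[...,2]>.02)&(abs(B[...,1])<.1);print("black",B[k].round(4)[:6],k.sum())
        m=(B[...,2]>.041)&(B[...,2]<.05)&(B[...,0]>-.06)&(abs(B[...,1])<.12)&(B[...,0]<.12);q=B[m];print(q.min(0),q.max(0))
        save(cv2.resize(im[60:280,185:400],None,fx=2.7,fy=2.7,interpolation=cv2.INTER_CUBIC),"pics/c3.png")
E
```

```text
w2
knob (array([ 0.0161, -0.0315]), array([0.0638, 0.0221]), 'axis deg', 58.4)
white (array([ 0.0057, -0.0476]), 47, 'dirdeg', np.float64(-122.7))
post (array([0.0664, 0.0639, 0.0841]), array([0.0663 , 0.06345, 0.08185]), 139)
lever_lo (array([ 0.052, -0.029,  0.02 ]), array([0.086, 0.071, 0.054]))
peg_red [-0.0917  0.0011  0.0493]
peg_blue [-0.0921 -0.0302  0.0494]
peg_white [-0.0837  0.0021  0.0484]
post [0.0654 0.0639 0.0832]
pivot [0.065  0.02   0.0459]
nose [ 0.0589 -0.0266  0.038 ]
knobc [ 0.0166 -0.0271  0.0907]
wl [ 0.0051 -0.0497  0.092 ]
pt [-0.0815  0.0173  0.0452]
ptr [-0.0735  0.0177  0.0482]
hl [-0.0399  0.1014  0.0463]
hr [ 0.1152 -0.1133  0.001 ]
black [[-0.0569 -0.0647  0.0202]
 [-0.0551 -0.0801  0.0211]
 [-0.0542 -0.0804  0.0202]
 [-0.0505 -0.0801  0.0208]
 [-0.0572 -0.0965  0.0202]
 [-0.0547 -0.0962  0.021 ]] 8
[-0.05989967 -0.11998114  0.04100137] [0.10508704 0.10372245 0.04999916]
t2
post None
peg_red [-0.0924  0.0022  0.051 ]
peg_blue [-0.0928 -0.0292  0.0514]
peg_white [-0.0828  0.0049  0.05  ]
```

View pics/c3.png

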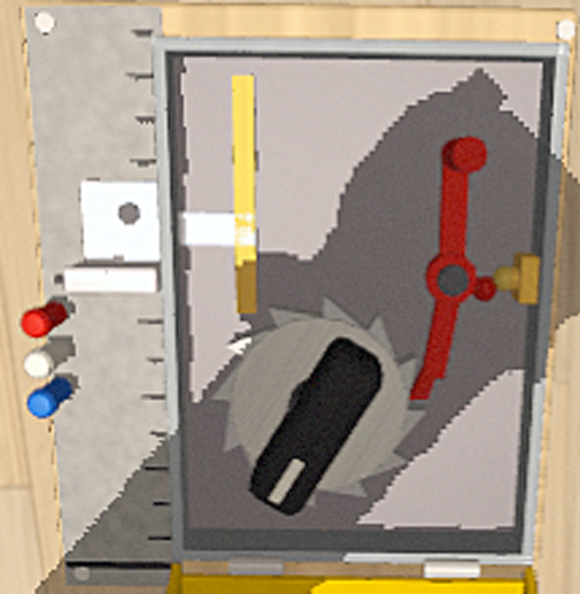

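Run:
```python
from h import *
print(np.array(get_calibration("wrist")["T_tool_cam"]).round(3));st();print(delta(w(.0662,.0637,.074)))
```

```text
[[ 1.    -0.001  0.     0.001]
 [ 0.     0.947  0.321 -0.082]
 [-0.    -0.321  0.947 -0.143]
 [ 0.     0.     0.     1.   ]]
t 7.97 tcp [0.5835 0.2504 0.3069] board [ 0.0309 -0.0255  0.3069] head -2.96 tz [-0.     0.001 -1.   ] F [-0.2 -1.2 -0.6] w 0.996 q [ 0.21  0.55 -0.97  1.49  0.46  1.34 -0.85]
[ 0.0359 -0.0887  0.2517]
```

```bash
python3 -m handwheel '[[[0,0,6.4,0,0,0.02,0.5],[0,0,6.4,0,0,0.02,0.5],[0,0,6.4,0,0,0.02,0.5],[0,0,6.4,0,0,0.02,0.5],[0,0,6.4,0,0,0.02,0.5],[0,0,0,0,0,0,0.5]]]' 40
python3 -c "
from h import *
st();print(delta(w(.0662,.0637,.074)))"
```

```text
t: 8.47
eef_pos: [0.5833, 0.243, 0.2027]
ee_rot: [0.003, 0.952, -0.306, -0.002]
force: [-0.9, -0.5, -0.3]
width: 0.502
t 8.47 tcp [0.5833 0.243  0.2027] board [ 0.0311 -0.0329  0.2027] head -35.67 tz [-0.006 -0.004 -1.   ] F [-0.9 -0.5 -0.3] w 0.502 q [ 0.12  0.59 -0.79  1.61  0.45  1.14 -1.41]
[-0.0218 -0.1013  0.1467]
```

```bash
python3 -m handwheel '[[[0,0,0,-0.007,-0.034,0,0.5],[0,0,0,-0.007,-0.034,0,0.5],[0,0,0,-0.008,-0.033,0,0.5],[0,0,0,0,0,0.03,0.5],[0,0,0,0,0,0.02,0.5],[0,0,0,0,0,0,0.5]]]'
python3 -c "
from h import *
st();print(delta(w(.0662,.0637,.074)))
im,d,c,T=cam('wrist');P=cloud(d,c,T);meas(im,P)
"
```

```text
t: 8.97
eef_pos: [0.6236, 0.3399, 0.1528]
ee_rot: [0.003, 0.953, -0.302, -0.002]
force: [-1.3, -1.0, -1.2]
width: 0.499
t 8.97 tcp [0.6236 0.3399 0.1528] board [0.0658 0.0662 0.1528] head -35.12 tz [-0.005 -0.004 -1.   ] F [-1.3 -1.  -1.2] w 0.499 q [-0.08  0.77 -0.74  1.43  0.54  1.16 -1.51]
[0.0018 0.0014 0.0975]
knob (array([ 0.0166, -0.0305]), array([0.0632, 0.0213]), 'axis deg', 58.0)
white (array([ 0.0063, -0.0466]), 64, 'dirdeg', np.float64(-122.4))
post (array([0.0678, 0.0648, 0.0826]), array([0.06715, 0.0644 , 0.078  ]), 352)
lever_lo (array([ 0.05 , -0.034,  0.02 ]), array([0.084, 0.07 , 0.059]))
peg_red None
peg_blue None
peg_white None
```

Consistent. Descend and grip the post.

```bash
python3 -m handwheel '[[[0,0,0,0.002,0.001,0.032,0.5],[0,0,0,0,0,0.032,0.5],[0,0,0,0,0,0.032,0.5],[0,0,0,0,0,0,0.5]]]'
python3 -c "
from h import *
st()"
python3 -m handwheel '[[[0,0,0,0,0,0,0],[0,0,0,0,0,0,0],[0,0,0,0,0,0,0],[0,0,0,0,0,0,0],[0,0,0,0,0,0,0],[0,0,0,0,0,0,0]]]' 40
python3 -c "
from h import *
st();T=tool();D=T[:3,:3].T@np.r_[-.0255*X-.0075*Y,0];print(D)"
```

```text
t: 9.35
eef_pos: [0.6241, 0.3363, 0.0563]
ee_rot: [0.003, 0.953, -0.303, -0.002]
force: [-1.0, -1.0, -1.2]
width: 0.5
t 9.35 tcp [0.6241 0.3363 0.0563] board [0.0665 0.0626 0.0563] head -35.28 tz [-0.006 -0.005 -1.   ] F [-1.  -1.  -1.2] w 0.5 q [-0.1   0.87 -0.68  1.48  0.6   1.01 -1.56]
t: 9.85
eef_pos: [0.6269, 0.3425, 0.0645]
ee_rot: [-0.002, 0.953, -0.303, 0.001]
force: [-2.5, -0.2, 6.8]
width: 0.116
t 9.85 tcp [0.6269 0.3425 0.0645] board [0.0689 0.069  0.0645] head -35.22 tz [ 0.003  0.003 -1.   ] F [-2.5 -0.2  6.8] w 0.116 q [-0.11  0.86 -0.69  1.48  0.6   1.02 -1.56]
[-0.01767473  0.01985177 -0.00010583]
```

```bash
python3 -m handwheel '[[[0,0,0,-0.006,0.003,0,0],[0,0,0,-0.006,0.005,0,0],[0,0,0,-0.004,0.007,0,0],[0,0,0,-0.003,0.007,0,0],[0,0,0,0,0,0,0]]]'
python3 -c "
from h import *
st()"
python3 -m handwheel '[[[0,0,0,0,0,0,0.5],[0,0,0,0,0,0,0.5],[0,0,0,0,0,0,0.5],[0,0,0,0,0,-0.03,0.5],[0,0,0,0,0,-0.04,0.5],[0,0,0,0,0,-0.04,0.5],[0,0,0,0,0,0,0.5]]]'
python3 -c "
from h import *
st()
im,d,c,T=cam('wrist');P=cloud(d,c,T);meas(im,P);save(im,'pics/w3.png')
"
```

```text
t: 10.27
eef_pos: [0.6008, 0.3354, 0.0646]
ee_rot: [-0.003, 0.953, -0.303, 0.003]
force: [4.2, 3.3, 7.7]
width: 0.12
t 10.27 tcp [0.6008 0.3354 0.0646] board [0.0433 0.0603 0.0646] head -35.26 tz [ 0.008  0.005 -1.   ] F [4.2 3.3 7.7] w 0.12 q [-0.09  0.82 -0.69  1.56  0.6   0.97 -1.59]
t: 10.85
eef_pos: [0.6006, 0.3372, 0.1796]
ee_rot: [-0.005, 0.953, -0.303, 0.004]
force: [1.3, 2.5, 1.5]
width: 0.499
t 10.85 tcp [0.6006 0.3372 0.1796] board [0.043  0.0622 0.1796] head -35.24 tz [ 0.01   0.007 -1.   ] F [1.3 2.5 1.5] w 0.499 q [-0.05  0.7  -0.77  1.49  0.51  1.15 -1.53]
knob (array([ 0.0157, -0.0311]), array([0.0633, 0.0219]), 'axis deg', 58.7)
white (array([ 0.0055, -0.0482]), 81, 'dirdeg', np.float64(-120.8))
post (array([0.0434, 0.0582, 0.0828]), array([0.04305, 0.05765, 0.07785]), 273)
lever_lo (array([ 0.026, -0.03 ,  0.02 ]), array([0.085, 0.063, 0.06 ]))
peg_red None
peg_blue None
peg_white None
```

Pawl is free (post at (43,58) mm, about 0.54 rad). Next, the knob.

```bash
python3 -c "
from h import *
print(delta(w(.016,-.031,.076)))"
python3 -m handwheel '[[[0,0,0,0.008,0.029,0,0.55],[0,0,0,0.008,0.029,0,0.55],[0,0,0,0.008,0.029,0,0.55],[0,0,0,0,0,0.02,0.55],[0,0,0,0,0,0,0.55]]]'
python3 -c "
from h import *
st();print(delta(w(.016,-.031,.076)))"
```

```text
[0.0263 0.0926 0.1183]
t: 11.32
eef_pos: [0.5649, 0.2442, 0.1471]
ee_rot: [0.003, 0.953, -0.304, -0.002]
force: [-0.5, -0.5, -0.3]
width: 0.548
t 11.32 tcp [0.5649 0.2442 0.1471] board [ 0.0127 -0.0327  0.1471] head -35.45 tz [-0.006 -0.005 -1.   ] F [-0.5 -0.5 -0.3] w 0.548 q [ 0.1   0.63 -0.77  1.7   0.5   1.03 -1.46]
[ 0.002  -0.0037  0.0897]
```

```bash
python3 -m handwheel '[[[0,0,0,0.002,-0.004,0.03,0.55],[0,0,0,0,0,0.03,0.55],[0,0,0,0,0,0.018,0.55],[0,0,0,0,0,0,0.55]]]'
python3 -c "
from h import *
st();print(delta(w(.016,-.031,.076)))"
```

```text
t: 11.65
eef_pos: [0.5673, 0.2502, 0.0682]
ee_rot: [0.003, 0.953, -0.302, -0.004]
force: [-0.4, -1.0, 0.6]
width: 0.548
t 11.65 tcp [0.5673 0.2502 0.0682] board [ 0.0147 -0.0266  0.0682] head -35.17 tz [-0.008 -0.003 -1.   ] F [-0.4 -1.   0.6] w 0.548 q [ 0.05  0.73 -0.71  1.73  0.58  0.91 -1.52]
[0.0034 0.0031 0.0109]
```

```bash
python3 -m handwheel '[[[0,0,0,0.003,0.003,0.01,0.55],[0,0,0,0,0,0,0.55]]]'
python3 -c "
from h import *
st();print(delta(w(.016,-.031,.076)))"
python3 -m handwheel '[[[0,0,0,0,0,0,0],[0,0,0,0,0,0,0],[0,0,0,0,0,0,0],[0,0,0,0,0,0,0],[0,0,0,0,0,0,0]]]' 60
python3 -c "
from h import *
st();print(delta(w(.016,-.031,.076)))"
```

```text
t: 11.82
eef_pos: [0.5714, 0.2465, 0.0621]
ee_rot: [0.0, 0.953, -0.303, -0.0]
force: [-0.4, -0.7, -0.1]
width: 0.549
t 11.82 tcp [0.5714 0.2465 0.0621] board [ 0.019  -0.0301  0.0621] head -35.24 tz [-0.001 -0.001 -1.   ] F [-0.4 -0.7 -0.1] w 0.549 q [ 0.05  0.74 -0.7   1.73  0.59  0.9  -1.52]
[-0.0021  0.0024  0.0048]
t: 12.23
eef_pos: [0.5698, 0.2491, 0.0645]
ee_rot: [-0.001, 0.953, -0.302, -0.001]
force: [-5.9, 1.4, 3.8]
width: 0.25
t 12.23 tcp [0.5698 0.2491 0.0645] board [ 0.0173 -0.0276  0.0645] head -35.14 tz [-0.001  0.002 -1.   ] F [-5.9  1.4  3.8] w 0.25 q [ 0.05  0.74 -0.71  1.73  0.59  0.9  -1.52]
[0.0006 0.0036 0.0071]
```

```bash
python3 -m handwheel '[[[0,0,-3,0,0.003,0,0],[0,0,-6,0,0,0,0],[0,0,-6,0,0,0,0],[0,0,-6,0,0,0,0],[0,0,-6,0,0,0,0],[0,0,-6,0,0,0,0]]]'
python3 -c "
from h import *
st();print(sensors.sense()['wrist_torque'],delta(w(.016,-.031,.076)))"
```

```text
t: 12.73
eef_pos: [0.5673, 0.2498, 0.0646]
ee_rot: [-0.003, 1.0, -0.015, -0.001]
force: [-7.6, 8.6, -0.1]
width: 0.249
t 12.73 tcp [0.5673 0.2498 0.0646] board [ 0.0148 -0.027   0.0646] head -1.76 tz [-0.002  0.007 -1.   ] F [-7.6  8.6 -0.1] w 0.249 q [ 0.13  0.78 -0.83  1.74  0.69  0.94 -1.01]
[ 1.63970763  1.5500073  -0.16169261] [0.0011 0.004  0.0072]
```

```bash
python3 -m handwheel '[[[0,0,-6,0,0.001,0,0],[0,0,-6,0,0,0,0],[0,0,-6,0,0,0,0],[0,0,-6,0,0,0,0],[0,0,-6,0,0,0,0],[0,0,-6,0,0,0,0],[0,0,-6,0,0,0,0]]]'
python3 -c "
from h import *
st();print(sensors.sense()['wrist_torque'],delta(w(.016,-.031,.076)))"
python3 -m handwheel '[[[0,0,-6,0,0,0,0],[0,0,-6,0,0,0,0],[0,0,-6,0,0,0,0],[0,0,-6,0,0,0,0],[0,0,-6,0,0,0,0],[0,0,-6,0,0,0,0],[0,0,0,0,0,0,0]]]'
python3 -c "
from h import *
st();print(sensors.sense()['wrist_torque'],delta(w(.016,-.031,.076)))"
```

```text
t: 13.32
eef_pos: [0.5642, 0.2487, 0.0645]
ee_rot: [-0.003, 0.939, 0.345, -0.002]
force: [-14.7, 6.2, 6.1]
width: 0.246
t 13.32 tcp [0.5642 0.2487 0.0645] board [ 0.0117 -0.0282  0.0645] head 40.33 tz [-0.006  0.005 -1.   ] F [-14.7   6.2   6.1] w 0.246 q [ 0.22  0.86 -0.98  1.74  0.82  1.02 -0.36]
[ 1.05260199  3.00833561 -0.17468399] [0.0012 0.0048 0.0072]
t: 13.9
eef_pos: [0.5627, 0.2463, 0.0645]
ee_rot: [-0.003, 0.786, 0.618, -0.004]
force: [-19.0, -0.6, 13.8]
width: 0.245
t 13.9 tcp [0.5627 0.2463 0.0645] board [ 0.0104 -0.0308  0.0645] head 76.35 tz [-0.01   0.001 -1.   ] F [-19.   -0.6  13.8] w 0.245 q [ 0.28  0.93 -1.09  1.74  0.92  1.09  0.2 ]
[-1.11578865e-01  3.92892800e+00  1.92333903e-03] [0.0008 0.0054 0.0071]
```

```bash
python3 -m handwheel '[[[0,0,-4,0,0.002,0,0],[0,0,-4,0,0,0,0],[0,0,-4,0,0,0,0],[0,0,-2,0,0,0,0],[0,0,0,0,0,0,0],[0,0,0,0,0,0,0]]]'
python3 -c "
from h import *
st();print(sensors.sense()['wrist_torque'],delta(w(.016,-.031,.076)))"
```

```text
t: 14.4
eef_pos: [0.5634, 0.2454, 0.0643]
ee_rot: [-0.004, 0.708, 0.707, -0.004]
force: [-13.0, -3.1, 20.4]
width: 0.249
t 14.4 tcp [0.5634 0.2454 0.0643] board [ 0.0111 -0.0316  0.0643] head 89.92 tz [-0.012 -0.    -1.   ] F [-13.   -3.1  20.4] w 0.249 q [ 0.29  0.96 -1.13  1.73  0.95  1.12  0.42]
[-0.58607622  2.295704   -0.41971835] [0.0003 0.0047 0.007 ]
```

```bash
python3 -m handwheel '[[[0,0,0,0,0,0,0.55],[0,0,0,0,0,0,0.55],[0,0,0,0,0,0,0.55],[0,0,0,0,0,-0.03,0.55],[0,0,0,0,0,-0.03,0.55],[0,0,0,0,0,-0.03,0.55],[0,0,0,0,0,-0.03,0.55],[0,0,0,0,0,0,0.55]]]'
python3 -c "
from h import *
st()
im,d,c,T=cam('wrist');P=cloud(d,c,T);meas(im,P);save(im,'pics/w4.png')
im,d,c,T=cam('top');print('top');meas(im,cloud(d,c,T));save(im,'pics/t4.png')
"
```

```text
t: 15.07
eef_pos: [0.5752, 0.2451, 0.19]
ee_rot: [0.002, 0.709, 0.705, 0.005]
force: [-0.2, 1.7, 0.6]
width: 0.546
t 15.07 tcp [0.5752 0.2451 0.19  ] board [ 0.0229 -0.0313  0.19  ] head 89.68 tz [ 0.009  0.005 -1.   ] F [-0.2  1.7  0.6] w 0.546 q [ 0.36  0.82 -1.25  1.65  0.82  1.28  0.51]
knob (array([ 0.0148, -0.0315]), array([0.022, 0.063]), 'axis deg', 179.9)
white (array([ 0.0341, -0.0318]), 121, 'dirdeg', np.float64(-1.1))
post (array([0.0423, 0.057 , 0.0841]), array([0.04235, 0.0569 , 0.08045]), 187)
lever_lo (array([ 0.037, -0.03 ,  0.02 ]), array([0.093, 0.06 , 0.049]))
peg_red [-0.0922  0.0002  0.0495]
peg_blue [-0.092  -0.0309  0.049 ]
peg_white [-0.084  -0.0315  0.0485]
top
knob (array([-0.0098, -0.0299]), array([0.0211, 0.0115]), 'axis deg', 76.7)
post None
peg_red [-0.0924  0.0018  0.0519]
peg_blue [-0.0924 -0.0295  0.0516]
peg_white [-0.0836 -0.0308  0.0499]
```

View pics/w4.png

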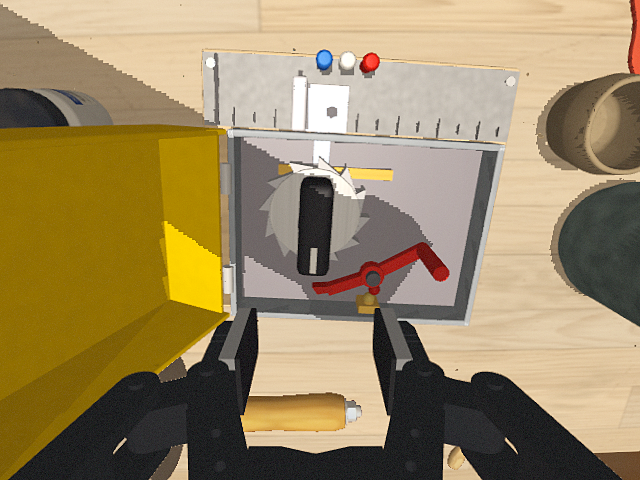

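Knob is along the board's x (home) and the pointer is one click short of blue. Now flip the pawl back.

```bash
python3 -c "
from h import *
print(delta(w(.0428,.0574,.076)))"
python3 -m handwheel '[[[0,0,0,0.03,0.007,0,0.5],[0,0,0,0.03,0.007,0,0.5],[0,0,0,0.028,0.006,0,0.5],[0,0,0,0,0,0.03,0.5],[0,0,0,0,0,0,0.5]]]'
python3 -c "
from h import *
st();print(delta(w(.0428,.0574,.076)))"
```

```text
[0.0896 0.0257 0.1278]
t: 15.58
eef_pos: [0.5898, 0.3307, 0.1474]
ee_rot: [-0.001, 0.708, 0.707, -0.003]
force: [-1.1, -2.4, -2.1]
width: 0.503
t 15.58 tcp [0.5898 0.3307 0.1474] board [0.0326 0.055  0.1474] head 89.9 tz [-0.005 -0.004 -1.   ] F [-1.1 -2.4 -2.1] w 0.503 q [ 0.14  0.93 -1.17  1.53  0.87  1.28  0.43]
[0.002  0.0106 0.09  ]
```

```bash
python3 -m handwheel '[[[0,0,0,0.002,0.01,0.03,0.5],[0,0,0,0,0,0.03,0.5],[0,0,0,0,0,0.018,0.5],[0,0,0,0,0,0,0.5]]]'
python3 -c "
from h import *
st();print(delta(w(.0428,.0574,.076)))"
```

```text
t: 15.92
eef_pos: [0.6002, 0.329, 0.0695]
ee_rot: [-0.0, 0.709, 0.705, -0.004]
force: [-0.6, -0.8, -1.2]
width: 0.499
t 15.92 tcp [0.6002 0.329  0.0695] board [0.043  0.054  0.0695] head 89.69 tz [-0.007 -0.006 -1.   ] F [-0.6 -0.8 -1.2] w 0.499 q [ 0.11  1.01 -1.09  1.54  0.95  1.2   0.4 ]
[ 0.0034 -0.0001  0.0121]
```

```bash
python3 -m handwheel '[[[0,0,0,0.003,0,0.01,0.5],[0,0,0,0,0,0,0],[0,0,0,0,0,0,0],[0,0,0,0,0,0,0],[0,0,0,0,0,0,0],[0,0,0,0,0,0,0]]]' 60
python3 -c "
from h import *
st();print(delta(w(.0668,.0638,.076)))"
python3 -m handwheel '[[[0,0,0,0.003,0.006,0,0],[0,0,0,0.002,0.006,0,0],[0,0,0,0.001,0.006,0,0],[0,0,0,0,0.006,0,0],[0,0,0,0,0.002,0,0],[0,0,0,0,0,0,0]]]'
python3 -c "
from h import *
st();print(delta(w(.0668,.0638,.076)))"
```

```text
t: 16.42
eef_pos: [0.6034, 0.3335, 0.0663]
ee_rot: [0.002, 0.709, 0.705, -0.001]
force: [1.4, -6.5, -0.1]
width: 0.106
t 16.42 tcp [0.6034 0.3335 0.0663] board [0.046  0.0586 0.0663] head 89.66 tz [ 0.002 -0.003 -1.   ] F [ 1.4 -6.5 -0.1] w 0.106 q [ 0.11  1.02 -1.09  1.54  0.96  1.19  0.4 ]
[0.0041 0.021  0.009 ]
t: 16.92
eef_pos: [0.6295, 0.3382, 0.0662]
ee_rot: [0.002, 0.71, 0.705, -0.002]
force: [-0.4, -8.3, 0.3]
width: 0.112
t 16.92 tcp [0.6295 0.3382 0.0662] board [0.0718 0.0648 0.0662] head 89.59 tz [ 0.001 -0.005 -1.   ] F [-0.4 -8.3  0.3] w 0.112 q [ 0.09  1.05 -1.08  1.46  0.96  1.22  0.44]
[-0.0008 -0.0051  0.0089]
```

```bash
python3 -m handwheel '[[[0,0,0,0,0,0,0.5],[0,0,0,0,0,0,0.5],[0,0,0,0,0,0,0.5],[0,0,0,0,0,-0.04,0.55],[0,0,0,0,0,-0.04,0.55],[0,0,0,0,0,-0.03,0.55],[0,0,0,0,0,0,0.55]]]'
python3 -m handwheel '[[[0,0,0,-0.032,-0.018,0,0.55],[0,0,0,-0.032,-0.018,0,0.55],[0,0,0,-0.032,-0.018,0,0.55],[0,0,0,0,0,0,0.55]]]'
python3 -c "
from h import *
st()
im,d,c,T=cam('wrist');P=cloud(d,c,T);meas(im,P);save(im,'pics/w5.png')
print(delta(w(.0158,-.0313,.076)))
"
```

```text
t: 17.5
eef_pos: [0.6302, 0.3458, 0.1839]
ee_rot: [0.0, 0.708, 0.706, 0.006]
force: [0.0, 1.3, 1.8]
width: 0.552
t: 17.83
eef_pos: [0.5717, 0.2386, 0.1736]
ee_rot: [0.002, 0.71, 0.704, -0.003]
force: [-0.4, -0.1, 0.3]
width: 0.549
t 17.83 tcp [0.5717 0.2386 0.1736] board [ 0.0198 -0.0379  0.1736] head 89.55 tz [-0.002 -0.007 -1.   ] F [-0.4 -0.1  0.3] w 0.549 q [ 0.35  0.84 -1.23  1.66  0.83  1.27  0.5 ]
knob (array([ 0.0149, -0.0315]), array([0.022 , 0.0631]), 'axis deg', 179.9)
white (array([ 0.0341, -0.0318]), 139, 'dirdeg', np.float64(-1.1))
post (array([0.065 , 0.0616, 0.0816]), array([0.05455, 0.02415, 0.07835]), 297)
lever_lo (array([ 0.057, -0.017,  0.021]), array([0.1  , 0.098, 0.06 ]))
peg_red [-0.0923  0.0001  0.0494]
peg_blue [-0.0922 -0.0308  0.0492]
peg_white [-0.0842 -0.031   0.0486]
[ 0.0042 -0.0052  0.1172]
```

Pawl is back (post at x≈66 mm, as at the start). Grip the knob.

```bash
python3 -m handwheel '[[[0,0,3,0.004,-0.005,0.03,0.55],[0,0,0,0,0,0.03,0.55],[0,0,0,0,0,0.03,0.55],[0,0,0,0,0,0.012,0.55],[0,0,0,0,0,0,0.55]]]'
python3 -c "
from h import *
st();print(delta(w(.0158,-.0313,.076)))"
```

```text
t: 18.3
eef_pos: [0.5672, 0.2499, 0.0702]
ee_rot: [-0.001, 0.726, 0.687, -0.002]
force: [-0.1, -0.0, 0.5]
width: 0.553
t 18.3 tcp [0.5672 0.2499 0.0702] board [ 0.0147 -0.0269  0.0702] head 86.82 tz [-0.004 -0.001 -1.   ] F [-0.1 -0.   0.5] w 0.553 q [ 0.28  0.94 -1.12  1.72  0.94  1.12  0.38]
[-0.0044  0.0011  0.0129]
```

```bash
python3 -m handwheel '[[[0,0,0,-0.004,0.001,0.012,0.55],[0,0,0,0,0,0,0],[0,0,0,0,0,0,0],[0,0,0,0,0,0,0],[0,0,0,0,0,0,0],[0,0,0,0,0,0,0]]]' 60
python3 -c "
from h import *
st();print(sensors.sense()['wrist_torque'],delta(w(.0158,-.0313,.076)))"
```

```text
t: 18.8
eef_pos: [0.5702, 0.2451, 0.0619]
ee_rot: [0.001, 0.727, 0.686, 0.0]
force: [-1.5, -4.0, 4.2]
width: 0.251
t 18.8 tcp [0.5702 0.2451 0.0619] board [ 0.018  -0.0315  0.0619] head 86.7 tz [ 0.001 -0.001 -1.   ] F [-1.5 -4.   4.2] w 0.251 q [ 0.28  0.95 -1.11  1.73  0.95  1.1   0.37]
[-0.82133466  0.33935371 -0.05910728] [ 0.0002 -0.0021  0.0046]
```

```bash
python3 -m handwheel '[[[0,0,6,0,-0.002,0,0],[0,0,6,0,0,0,0],[0,0,6,0,0,0,0],[0,0,6,0,0,0,0],[0,0,6,0,0,0,0],[0,0,6,0,0,0,0],[0,0,6,0,0,0,0],[0,0,0,0,0,0,0]]]'
python3 -c "
from h import *
st();print(sensors.sense()['wrist_torque'],delta(w(.0158,-.0313,.076)))"
python3 -m handwheel '[[[0,0,6,0,0,0,0],[0,0,6,0,0,0,0],[0,0,6,0,0,0,0],[0,0,6,0,0,0,0],[0,0,6,0,0,0,0],[0,0,6,0,0,0,0],[0,0,6,0,0,0,0],[0,0,0,0,0,0,0]]]'
python3 -c "
from h import *
st();print(sensors.sense()['wrist_torque'],delta(w(.0158,-.0313,.076)))"
```

```text
t: 19.47
eef_pos: [0.5693, 0.243, 0.0619]
ee_rot: [0.003, 0.926, 0.377, 0.0]
force: [-1.2, -8.1, 5.9]
width: 0.248
t 19.47 tcp [0.5693 0.243  0.0619] board [ 0.0171 -0.0336  0.0619] head 44.32 tz [ 0.003 -0.004 -1.   ] F [-1.2 -8.1  5.9] w 0.248 q [ 0.22  0.86 -0.98  1.74  0.84  1.02 -0.3 ]
[-1.53031235 -0.02106797 -0.07408192] [ 0.0008 -0.0025  0.0046]
t: 20.13
eef_pos: [0.5672, 0.2422, 0.0619]
ee_rot: [0.003, 1.0, 0.021, -0.0]
force: [-6.4, -11.0, 11.2]
width: 0.247
t 20.13 tcp [0.5672 0.2422 0.0619] board [ 0.0151 -0.0346  0.0619] head 2.35 tz [-0.001 -0.007 -1.   ] F [ -6.4 -11.   11.2] w 0.247 q [ 0.14  0.79 -0.84  1.74  0.71  0.95 -0.95]
[-2.18539683  1.0809551  -0.14390145] [ 0.001  -0.0031  0.0045]
```

```bash
python3 -m handwheel '[[[0,0,4,0,-0.002,0,0],[0,0,3.5,0,0,0,0],[0,0,0,0,0,0,0],[0,0,0,0,0,0,0]]]'
python3 -c "
from h import *
st();print(sensors.sense()['wrist_torque'])"
python3 -m handwheel '[[[0,0,0,0,0,0,0.55],[0,0,0,0,0,0,0.55],[0,0,0,0,0,0,0.55],[0,0,0,0,0,-0.04,0.55],[0,0,0,0,0,-0.04,0.55],[0,0,0,0,0,-0.04,0.55],[0,0,0,0,0,-0.03,0.55],[0,0,0,0,0,0,0.55]]]'
python3 -c "
from h import *
st()
im,d,c,T=cam('wrist');P=cloud(d,c,T);meas(im,P);np.savez('w6.npz',im=im,P=P)
B=bfr(P);k=(im.min(-1)>150)&(B[...,0]<-.055)&(B[...,0]>-.095)&(abs(B[...,2]-.0485)<.004);print('stop block',B[k].min(0),B[k].max(0))
save(cv2.resize(im[40:300,150:430],None,fx=2.2,fy=2.2,interpolation=cv2.INTER_CUBIC),'pics/c6.png')
"
```

```text
t: 20.47
eef_pos: [0.5668, 0.2423, 0.0618]
ee_rot: [0.005, 0.999, -0.043, -0.001]
force: [-7.9, -15.0, 15.5]
width: 0.25
t 20.47 tcp [0.5668 0.2423 0.0618] board [ 0.0147 -0.0345  0.0618] head -4.92 tz [-0.002 -0.01  -1.   ] F [ -7.9 -15.   15.5] w 0.25 q [ 0.12  0.78 -0.81  1.74  0.69  0.94 -1.06]
[-3.10662161  1.50328883 -0.07019996]
t: 21.13
eef_pos: [0.5706, 0.2521, 0.2186]
ee_rot: [-0.003, 0.999, -0.041, 0.005]
force: [0.9, 1.1, 0.8]
width: 0.552
t 21.13 tcp [0.5706 0.2521 0.2186] board [ 0.0179 -0.0245  0.2186] head -4.67 tz [ 0.011  0.006 -1.   ] F [0.9 1.1 0.8] w 0.552 q [ 0.21  0.6  -0.95  1.63  0.53  1.17 -0.95]
knob (array([ 0.0157, -0.0309]), array([0.0623, 0.0219]), 'axis deg', 88.9)
white (array([ 0.015 , -0.0503]), 68, 'dirdeg', np.float64(-92.1))
post (array([0.0664, 0.0641, 0.0841]), array([0.0666 , 0.0638 , 0.07835]), 239)
lever_lo (array([ 0.052, -0.029,  0.02 ]), array([0.084, 0.06 , 0.052]))
peg_red [-0.0916  0.0013  0.049 ]
peg_blue [-0.0918 -0.0301  0.0494]
peg_white [-0.0835 -0.0061  0.0484]
stop block [-0.09497859 -0.02063282  0.04454023] [-0.05500345  0.00637104  0.05151863]
```

View pics/c6.png

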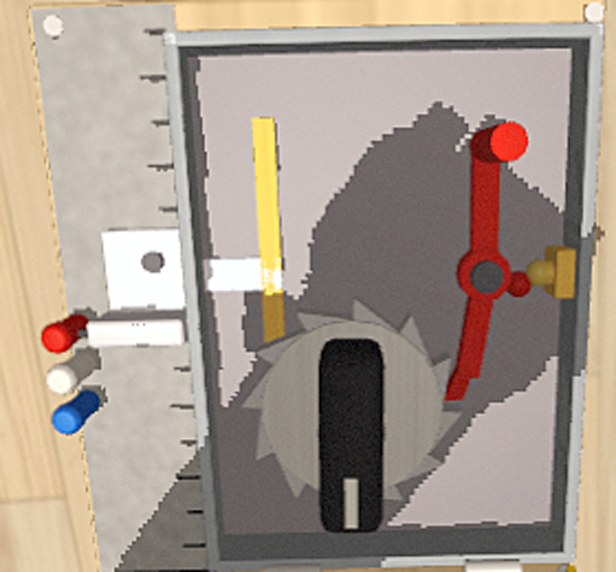

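Run:
```python
from h import *
im,d,c,T=cam("side");P=cloud(d,c,T);B=bfr(P);r,g,b=[im[...,i].astype(int) for i in range(3)]
m=(r>120)&(g>90)&(b<60)&(B[...,1]<-.1)&(B[...,1]>-.3)&(B[...,0]>-.05)&(B[...,0]<.11)
m=cv2.erode(m.astype(np.uint8),np.ones((5,5)))>0
q=B[m];w_=np.ones(len(q),bool)
for _ in range(5):
    n=np.linalg.svd(q[w_]-q[w_].mean(0),full_matrices=False)[2][2];w_=abs((q-q[w_].mean(0))@n)<.004
if n[1]>0:n=-n
print(len(q),w_.sum(),n,"guard",np.arctan2(-n[1],n[2]))
st()
for n_,(u0,u1,v0,v1) in dict(jar=(365,415,245,290),pot=(170,218,245,290)).items():
    if n_=="jar": im,d,c,T=cam("top");P=cloud(d,c,T)
    k=P[v0:v1,u0:u1].reshape(-1,3);k=k[k[:,2]>.02];print(n_,np.nanmin(k,0).round(3),np.nanmax(k,0).round(3))
k=P[180:250,125:205].reshape(-1,3);k=k[k[:,2]>.02];print("crock",np.nanmin(k,0).round(3),np.nanmax(k,0).round(3))
```

```text
<stdin>:7: RuntimeWarning: Mean of empty slice.
  ret = um.true_divide(
Traceback (most recent call last):
IndexError: index 2 is out of bounds for axis 0 with size 0
```

Run:
```python
from h import *
im,d,c,T=cam("side");P=cloud(d,c,T);B=bfr(P);h=cv2.cvtColor(im,cv2.COLOR_RGB2HSV)
m=(h[...,0]>18)&(h[...,0]<32)&(h[...,1]>190)&(B[...,1]<-.08)&(B[...,1]>-.35)
print(m.sum())
m=cv2.erode(m.astype(np.uint8),np.ones((3,3)))>0
q=B[m];w_=np.ones(len(q),bool);print(q.min(0),q.max(0))
for t in(.03,.015,.008,.004,.004):
    cc=q[w_].mean(0);n=np.linalg.svd(q[w_]-cc,full_matrices=False)[2][2];w_=abs((q-cc)@n)<t
if n[1]>0:n=-n
print(len(q),w_.sum(),n,"guard",np.arctan2(-n[1],n[2]))
im,d,c,T=cam("top");P=cloud(d,c,T)
for n_,(u0,u1,v0,v1) in dict(jar=(365,415,245,290),pot=(170,218,245,290),crock=(125,205,180,250)).items():
    k=P[v0:v1,u0:u1].reshape(-1,3);k=k[k[:,2]>.02];print(n_,np.nanmin(k,0).round(3),np.nanmax(k,0).round(3))
```

```text
934Traceback (most recent call last):
  File "<stdin>", line 6, in <module>
    return umr_minimum(a, axis, None, out, keepdims, initial, where)
ValueError: zero-size array to reduction operation minimum which has no identity
```

Run:
```python
from h import *
im,d,c,T=cam("side");P=cloud(d,c,T);B=bfr(P);save(im[130:400,180:460],'pics/s7.png')
for v in range(225,325,15): print(v,[(im[v,u].tolist(),B[v,u].round(3).tolist()) for u in (290,350)])
im,d,c,T=cam("top");P=cloud(d,c,T)
for n_,(u0,u1,v0,v1) in dict(jar=(365,415,245,290),pot=(170,218,245,290),crock=(125,205,180,250)).items():
    k=P[v0:v1,u0:u1].reshape(-1,3);k=k[k[:,2]>.02];print(n_,np.nanmin(k,0).round(3),np.nanmax(k,0).round(3))
```

```text
225 [([231, 194, 63], [-0.02, -0.181, 0.228]), ([230, 190, 60], [0.066, -0.18, 0.23])]
240 [([231, 195, 63], [-0.018, -0.205, 0.218]), ([230, 194, 61], [0.067, -0.202, 0.22])]
255 [([164, 135, 44], [-0.015, -0.229, 0.21]), ([234, 207, 66], [0.068, -0.227, 0.212])]
270 [([94, 74, 26], [-0.019, -0.214, 0.172]), ([91, 73, 25], [0.068, -0.216, 0.178])]
285 [([94, 72, 24], [-0.023, -0.2, 0.133]), ([93, 74, 25], [0.067, -0.202, 0.138])]
300 [([93, 74, 29], [-0.027, -0.181, 0.087]), ([90, 71, 22], [0.067, -0.185, 0.096])]
315 [([33, 33, 36], [-0.025, -0.206, 0.078]), ([91, 73, 25], [0.066, -0.16, 0.042])]
jar [0.472 0.14  0.659] [0.504 0.175 0.679]
pot [0.467 0.428 0.02 ] [0.55  0.518 0.07 ]
crock [0.547 0.458 0.02 ] [0.653 0.566 0.196]
```

View pics/s7.png

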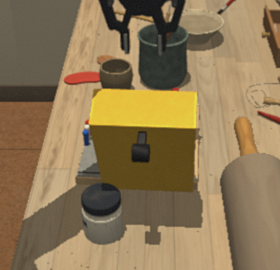

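The guard face runs along (-67, 170) mm in y and z, which gives about 1.95 rad: it is at its stop. Bystanders are in place and the gripper is clear, so I'm handing in.

```bash
python3 -c "
from plant import close_job
print(close_job())"
```

```text
the job is handed in; nothing more can be done
None
```

I carried out every step in order and handed the job in after about 21 s of the 72 s allowed. No verdict was reported.

**What I did:** I swung the guard open to its stop, where I felt about 19 N of contact, and flipped the pawl free. I wound the knob back to home and flipped the pawl back into the teeth. Then I turned the knob forward about 91.5° (three clicks) to the red peg in one continuous turn, without stopping at each click.

**Last checks:**
- **Guard:** about 1.95 rad, worked out from the side camera's depth.
- **Pointer:** level with the red peg by eye in the last wrist picture. The knob stands at 88.9° to the board's x, against about 180° at home, which fits the third click.
- **Pawl:** its post is back at its starting position (x = 66.4 mm), so it is down in the teeth.
- **Pot and crock:** positions unchanged to about 1 mm.
- **Jar:** the arm hid it from the top camera at the end, so I could not measure it. In the side picture it stands upright and looks in place.
- **Gripper:** open, with its tip about 0.22 m above the table and clear of everything.

My first two tries at measuring the guard angle failed on a colour threshold; reading the depth points directly gave the result above.

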